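Lock the levelling jack's jam nut

TASK

Three small levelling jacks have been set to height on the bench, but one of them is still unlocked: its jam nut's cross-bar stands askew to the groove on its block. Turn that jam nut clockwise (seen from above) until it is home against the block, with its bar along the groove, and let go; do not turn the adjusting screw that stands up through it, so that the setting is kept.

Things in the scene. Friction and masses are not known exactly. Their poses are not given: they have to be found in the camera images.
- nut_bar (a point): Centre of the cross-bar of the unlocked jack's dark steel jam nut, on the turning axis, 53 mm above the worktop; x along the bar, z up, turns with the nut. Bar 56 mm long, 14 thick, 18 high (underside 44 mm, top 62 mm above the worktop), on a neck 14 mm across, with a foot flange 26 mm across (flange top 32 mm above the worktop). Grip it across its 14 mm from above.
- jack_a: The unlocked jack's aluminium block, fixed to the worktop: 60 mm square, top 26 mm above the worktop; origin under its centre, on the nut's axis. A dark groove crosses the top along its x axis, parallel to two sides. Two more jacks of the same looks stand at least 100 mm away, centre to centre; they are locked, bars along their grooves, and do not turn.
- jam_nut (a joint): How far the nut is unscrewed, rad, against its screw: 0 is home (bar along the groove, firm stop), positive is loosened, counter-clockwise from above. Starts at 0.6 to 1.1, so it needs under a quarter turn clockwise. Light drag of about 0.1 N m; it stays where it is left and does not change height noticeably.
- screw (a joint): Turn of the same jack's adjusting screw from its setting, rad, 0 at the start, positive counter-clockwise from above. A steel rod 10 mm across on the nut's axis, its slotted end 4 mm above the bar's top. A pinch bolt holds it: it yields only to more than about 2.5 N m, as when the nut is forced hard past its stop or the screw is twisted.

How it is judged:
By the outcome, as a careful person would: the job done as asked, in the order asked, and still so for the second after the job is handed in, with the robot touching nothing.
It also fails if it takes over 32 s, if anything falls off the work surface, if the arm or the gripper's body presses on something with over 40 N, if the wrist force passes 120 N, or if a joint passes its speed limit or range.

ROBOT

A 6-joint arm with a two-finger parallel gripper is mounted at the origin on a cart in front of the work surface, level with it; the furniture and walls round the work are solid. World frame = base frame: x ahead of the robot, y to its left, z up, the work surface at z = 0. Lengths are in m, angles in rad, forces in N, time in s.
With the tool pointing down it reaches from about 0.35 to 0.85 m from the base axis. Payload 8.1 kg.
Tool frame: the origin (TCP) lies midway between the tips of the shut fingers; the grasp point (between the pads) lies 19 mm behind it; z points along the fingers, y is the direction in which the jaws open and shut (so a half turn about z gives the same grasp; the last joint's range is limited). The gripper opens to 93 mm and grips with 3 to 60 N. Pads are 15 mm wide; open, the fingers measure 128 mm over their backs; the gripper's body (75 mm by 188 mm) begins 65 mm behind the grasp point.
Start: joints at [-1.25, 0.13, 1.488, -0, 1.523, -0.085], TCP at [0.237, -0.551, 0.219] pointing down, gripper open.
Joint ranges: [-2.96, 2.96], [-0.89, 2.26], [0.02, 2.5], [-1.34, 4.48], [0, 2.73], [-2.66, 2.66]. Speed limits (rad/s): [2.39, 2.39, 2.79, 3.14, 3.14, 3.14].

INTERFACE

Orientations are given as a rotation vector (axis times angle).
In Python, from plant import robot gives the robot as it stands. The module is installed in compiled form; this text tells all that it offers.
- The arm moves only by the shell command python3 -m pendant 'ROWS' [FORCE]. ROWS is JSON, a list of rows, each an object with "translation": the shift along the tool's x, y, z in mm, a list of three; "twist": the turn, a rotation vector about the tool's x, y, z in rad, a list of three; "grip": the opening, from -1 (shut) to 1 (fully open). A call has exactly 10 rows; each row shifts and turns the pose as measured when the row begins, along the tool's axes as they then stand; what a row does not reach is not made up. A row lasts 1/10 s, in which the tool goes at most 50 mm and 8.59 degrees, less where a joint would pass 70% of its speed; a pose out of reach is approached as far as the arm can. A call is refused whole if a number of a shift passes 50 or a number of a turn 0.15, either way. A call with a gripper value outside its range is refused whole. The fingers move at their own pace and stop on an object; FORCE is the grip in N (left out, the last holds). Time passes only in rows, so rows that do not move let the fingers close, or fill a call up. It gives the time, the measured TCP pose, the force and the opening at its end, in the units of the state.
- robot.read_state(): the state, without advancing time (a new reading comes with each control period).
- robot.read_camera(name): name is "scene" or "top" or "wrist"; returns (picture, depth): 480x640x3 uint8, red, green, blue; 480x640 float32, m along the optical axis (not along the pixel's ray), 0 where there is no reading.
- robot.camera_info(name): a dict with "vertical_fov" (degrees; the focal length in pixels is half the picture's height over the tangent of half this angle, whatever the lens; pixels are square), "cx", "cy" (the principal point, pixels), "D" ([k1, k2, p1, p2, k3] as OpenCV has them; the pictures are not rectified), "cam_to_world" (4x4, takes a point from camera to world coordinates). Camera axes: x right, y up, looking along -z (the intrinsics and any distortion apply to the point x, -y, -z); pixel columns grow to the right and rows downward; lengths in m; the calibration is good to about 2 mm. A picture is of the moment at which its call begins: read the wrist's pose just before it. camera_info takes no time and is no camera call; for the wrist camera it gives the pose at the moment of the call.
- robot.close_job(): hands the job in, once; it reports no verdict.
The state is a dict: "t": time; "q": joint angles; "dq": joint speeds; "joint_torque": joint torques, N m; "tool_pos": TCP position; "orientation": TCP orientation; "force": force on the tool from outside, world axes, zero at the start; "wrist_torque": the same for the moment, N m; "opening": finger opening in m.
Only numpy, scipy, OpenCV 4.12 (cv2) and the standard library are available. Lean on these libraries where they do the work, as an engineer would, in place of code of your own. Each camera call takes 0.05 s, during which the arm holds its last target. There are 200 camera calls.

## Working session

There is one attempt and no reset: what is moved stays moved. The work goes in short steps, Python scripts to look and compute and a shell command to move; the robot and the scene stay as the last step left them, time stands still between calls to the robot, and variables do not carry over. Pictures are saved under pics/ and viewed, about 8 in all and at most 12, crops included, and the job is handed in when it is done.

```bash
mkdir -p pics
cat > h.py <<'E'
import numpy as np,cv2
from plant import robot
from scipy.spatial.transform import Rotation as R
def K(n):
    i=robot.camera_info(n);f=240/np.tan(np.radians(i["vertical_fov"])/2)
    return np.array([[f,0,i["cx"]],[0,f,i["cy"]],[0,0,1.]]),np.array(i["D"],float),np.array(i["cam_to_world"])
def plane(uv,z,k):
    k,d,T=k
    p=cv2.undistortPoints(np.array(uv,float).reshape(-1,1,2),k,d).reshape(-1,2)
    r=np.c_[p[:,0],-p[:,1],-np.ones(len(p))]@T[:3,:3].T
    o=T[:3,3];return o+r*((z-o[2])/r[:,2])[:,None]
def proj(P,k):
    k,d,T=k
    c=(np.atleast_2d(P)-T[:3,3])@T[:3,:3]
    return cv2.projectPoints(c*[1,-1,-1],np.zeros(3),np.zeros(3),k,d)[0].reshape(-1,2)
E
python3 - <<'E'
from h import *
for n in("top","scene"):
    k=K(n);p,d=robot.read_camera(n);np.savez(f"{n}.npz",p=p,d=d);cv2.imwrite(f"pics/{n}0.png",p[:,:,::-1]);print(n,k[0][0,0],k[1],k[2].round(3).tolist())
print(robot.read_state())
E
```

```text
top 590.0163193392422 [-0.18175964  0.          0.          0.          0.        ] [[-0.013, 0.983, -0.185, 0.319], [-1.0, -0.015, -0.009, 0.39], [-0.012, 0.184, 0.983, 0.923], [0.0, 0.0, 0.0, 1.0]]
scene 556.1011106674968 [-0.16531154  0.          0.          0.          0.        ] [[-0.867, 0.227, -0.444, 0.091], [-0.499, -0.386, 0.776, 1.054], [0.005, 0.894, 0.448, 0.437], [0.0, 0.0, 0.0, 1.0]]
{'t': 0.1, 'q': array([-1.25040199e+00,  1.31060624e-01,  1.48912518e+00, -1.99289397e-06,
        1.52299670e+00, -8.54312870e-02]), 'dq': array([-0.00106869, -0.00163095, -0.00122559, -0.0006479 ,  0.00067727,
        0.00101881]), 'joint_torque': array([ 1.84993034e-03, -5.61338174e+01, -4.93097162e+01,  7.70685403e-02,
        2.89735536e-02, -7.73897955e-05]), 'tool_pos': array([ 0.23671427, -0.55079845,  0.2177321 ]), 'orientation': array([-3.07559259e+00, -6.32785921e-01,  2.95672842e-04]), 'force': array([-0.04055349, -0.50684274,  0.01936381]), 'wrist_torque': array([-0.01413875, -0.04161008, -0.02793401]), 'opening': 0.09317892307182979}
```

View pics/top0.png

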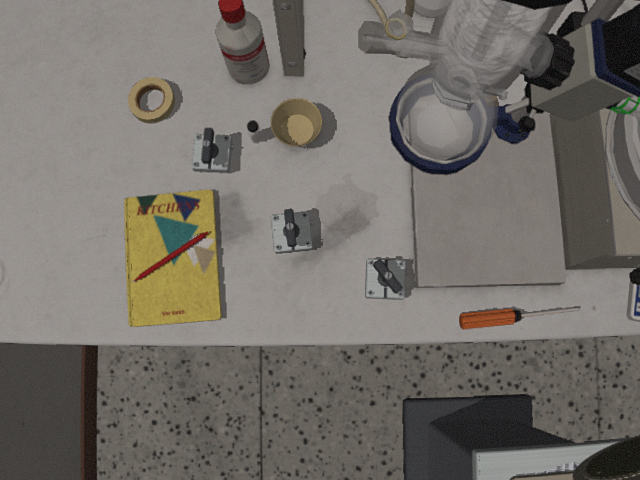

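View pics/scene0.png

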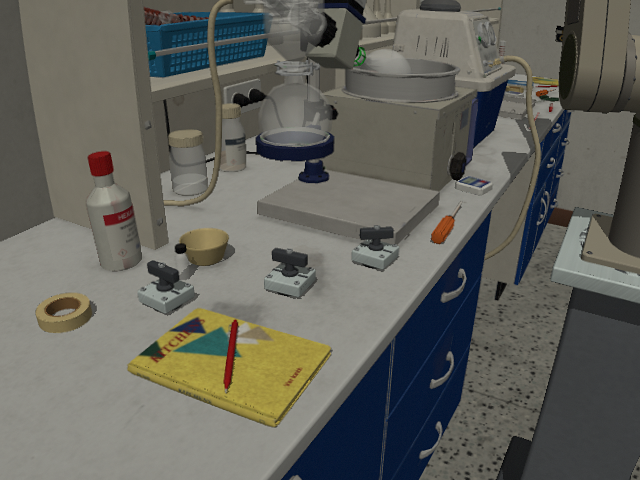

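The top view shows three jacks at about (210,150), (292,231) and (386,277). The last one has a skewed bar, so it is the unlocked jack. Next I'll crop it and measure.

Run:
```python
from h import *
z=np.load("top.npz");p=z["p"];d=z["d"];k=K("top")
c=p[245:310,350:425];cv2.imwrite("pics/crop1.png",cv2.resize(c,None,fx=9,fy=9,interpolation=cv2.INTER_CUBIC)[:,:,::-1])
g=cv2.cvtColor(p,cv2.COLOR_RGB2GRAY)
for (u,v) in((210,150),(292,231),(386,277)):
    m=np.zeros_like(g);m[v-26:v+26,u-26:u+26]=(g[v-26:v+26,u-26:u+26]<75)*255
    cs,_=cv2.findContours(m,0,2);c=max(cs,key=cv2.contourArea);(r)=cv2.minAreaRect(c)
    b=cv2.boxPoints(r);P=plane(b,.062,k);print(r,P.mean(0).round(4),[(np.linalg.norm(P[i]-P[i-1])*1000).round(1) for i in range(2)])
    for i in range(2):
        e=P[i]-P[i-1]; print("  ang",np.degrees(np.arctan2(e[1],e[0])).round(1))
# heights of surroundings
def depthpt(u,v):
    dd=d[v,u];kk,D,T=k;q=cv2.undistortPoints(np.array([[[u,v]]],float),kk,D)[0,0]
    return (T@[q[0]*dd,-q[1]*dd,-dd,1])[:3].round(3)
for uv in((386,277),(420,270),(440,200),(440,130),(400,40),(300,130),(400,100),(372,290)):print(uv,depthpt(*uv))
print(plane([(386,277)],.062,k))
```

```text
((210.46743774414062, 148.09214782714844), (15.92792797088623, 39.914634704589844), 5.440331935882568) [0.6227 0.5639 0.062 ] [np.float64(25.0), np.float64(65.1)]
  ang 83.0
  ang -3.3
((291.5, 230.5), (43.0, 15.0), 90.0) [0.4906 0.4386 0.062 ] [np.float64(65.3), np.float64(22.5)]
  ang -0.1
  ang -90.9
((387.5, 275.5), (36.71217346191406, 22.80170249938965), 75.46554565429688) [0.421  0.2979 0.062 ] [np.float64(54.0), np.float64(33.9)]
  ang 12.9
  ang -76.3
(386, 277) [0.418 0.301 0.065]
(420, 270) [0.431 0.245 0.036]
(440, 200) [0.54  0.21  0.039]
(440, 130) [0.576 0.247 0.248]
(400, 40) [0.6   0.316 0.423]
(300, 130) [0.671 0.427 0.003]
(400, 100) [0.628 0.29  0.219]
(372, 290) [0.403 0.318 0.025]
[[0.41872203 0.30024464 0.062     ]]
```

View pics/crop1.png

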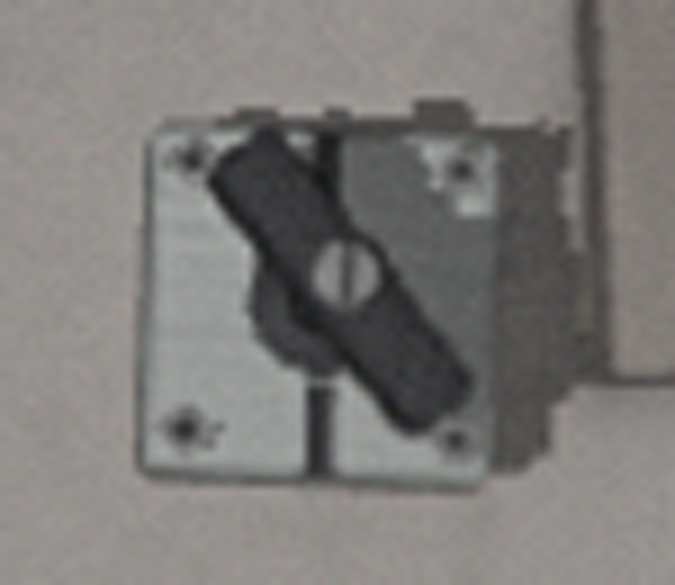

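The crop shows the screw end at crop pixel (347,273). The bar runs from (238,155) to (440,407), and the groove from (328,140) to (318,470), so the bar is loosened counter-clockwise from the groove.

Run:
```python
from h import *
k=K("top")
f=lambda L:(np.array(L,float)+.5)/9-.5+[350,245]
ang=lambda P:np.degrees(np.arctan2(*(P[0]-P[1])[[1,0]]))
s=plane(f([(347,273)]),.066,k)
b=plane(f([(238,155),(440,407)]),.062,k); g=plane(f([(328,140),(318,470)]),.026,k);e=plane(f([(150,130),(140,470)]),.026,k)
c=plane(f([(152,125),(497,130),(488,488),(140,472)]),.026,k)
print("screw",s,"bar mid",b.mean(0),np.linalg.norm(b[0]-b[1]),ang(b),"groove",ang(g),g.mean(0),ang(e),"block",c.mean(0),[np.linalg.norm(c[i]-c[i-1]) for i in range(4)])
st=robot.read_state();Rm=R.from_rotvec(st["orientation"]).as_matrix();print(Rm.round(3))
tgt=np.array([.419,.299,.18]);print(Rm.T@(tgt-st["tool_pos"]))
```

```text
screw [[0.42130997 0.29746965 0.066     ]] bar mid [0.42055424 0.29842199 0.062     ] 0.05262105557196809 37.146923235091236 groove -3.496387587197402 [0.4208156  0.29736978 0.026     ] -3.1391767274871336 block [0.42104407 0.29795506 0.026     ] [np.float64(0.0593320267377415), np.float64(0.05913131307974289), np.float64(0.061295566898293366), np.float64(0.059044759203558526)]
[[ 0.919  0.395 -0.001]
 [ 0.395 -0.919  0.002]
 [ 0.    -0.002 -1.   ]]
[ 0.50295612 -0.70875201  0.03892221]
```

Run:
```python
from h import *
H=np.full((14,22),-1.)
for n in("top","scene"):
    z=np.load(n+".npz");d=z["d"];kk,D,T=K(n)
    v,u=np.mgrid[0:480:2,0:640:2];dd=d[v,u].ravel()
    q=cv2.undistortPoints(np.c_[u.ravel(),v.ravel()].astype(float).reshape(-1,1,2),kk,D).reshape(-1,2)
    P=(np.c_[q[:,0]*dd,-q[:,1]*dd,-dd]@T[:3,:3].T+T[:3,3])[dd>0]
    for x,y,h in P:
        i=int((x-.1)//.05);j=int((.55-y)//.05)
        if 0<=i<14 and 0<=j<22 and h<.9:H[i,j]=max(H[i,j],h)
print("cols y",[round(.525-.05*j,2) for j in range(22)])
for i in range(14):print(round(.125+.05*i,3),(H[i]*100).astype(int))
```

```text
cols y [0.53, 0.48, 0.43, 0.38, 0.33, 0.28, 0.22, 0.17, 0.12, 0.08, 0.03, -0.03, -0.08, -0.12, -0.18, -0.22, -0.28, -0.33, -0.38, -0.43, -0.47, -0.53]
0.125 [-78 -78 -79 -78 -79 -78 -79   0  43  43   1   1   1   1   0 -79 -79 -79
 -79 -79 -79 -79]
0.175 [-79 -79 -79 -79 -79 -79 -78   0  42  42  42   0   0  -1 -69 -79 -79 -79
 -79 -78 -79 -79]
0.225 [-79 -79 -79 -79 -78 -79 -79 -78 -79 -79  42  42 -79 -78 -79 -79 -79 -79
 -79 -79 -79 -78]
0.275 [-79 -79 -79 -79 -78 -79 -79 -78 -79 -78 -79 -79 -78 -79 -78 -79 -79 -79
 -79 -79 -79 -79]
0.325 [0 0 0 0 0 0 0 2 2 1 0 0 0 1 1 0 0 0 0 0 0 0]
0.375 [0 0 0 0 2 6 0 2 2 2 1 1 7 7 1 0 0 0 0 0 0 0]
0.425 [ 0  0  0  0  6  6  4  4  4  3 20 25 25 26 25 20 19 16 20 21 24 24]
0.475 [   0    3    6    0    0    3    4    4    4    4   20   26   25 -100
   25   25   20 -100   20   34   35   34]
0.525 [   0    5    6    0    0    3   20    4    4    4   26   26   27   27
 -100   26 -100 -100   20   35   36   36]
0.575 [   2    0    0   42   46   54   55   54   39   43   40   28   29   29
 -100   25 -100 -100 -100   36   39   39]
0.625 [   4    5    3   43   46   49   32   38   39   43   30   26   29 -100
 -100 -100 -100 -100 -100   35   39 -100]
0.675 [   6    5    3    4    0   39   40    3   35   42   20   24   20   24
 -100 -100 -100 -100   25   35   38   38]
0.725 [   0    4    3    0    0   40   40    0    0    0    0 -100 -100 -100
 -100 -100 -100 -100 -100   34   35 -100]
0.775 [  19   41   41   36   36   38   36   37   37   37   27   27   26 -100
 -100 -100 -100   26   33   33   32   33]
```

```bash
python3 -m pendant '[{"translation":[18,-30,-24],"twist":[0,0,0],"grip":1},{"translation":[18,-30,-24],"twist":[0,0,0],"grip":1},{"translation":[18,-30,-24],"twist":[0,0,0],"grip":1},{"translation":[18,-30,-24],"twist":[0,0,0],"grip":1},{"translation":[18,-30,-24],"twist":[0,0,0],"grip":1},{"translation":[33,-33,0],"twist":[0,0,0],"grip":1},{"translation":[33,-33,0],"twist":[0,0,0],"grip":1},{"translation":[33,-33,0],"twist":[0,0,0],"grip":1},{"translation":[33,-33,0],"twist":[0,0,0],"grip":1},{"translation":[33,-33,0],"twist":[0,0,0],"grip":1}]' 30
python3 -c "
from h import *
s=robot.read_state();M=R.from_rotvec(s['orientation']).as_matrix();print(s['q'],np.degrees(np.arctan2(M[1,0],M[0,0])))
for t in((.385,.05,.33),(.421,.298,.2)):print(M.T@(np.array(t)-s['tool_pos']))"
```

```text
t: 1.1
tool_pos: [0.3466, -0.1494, 0.3383]
orientation: [-3.067, -0.614, 0.001]
force: [-0.1, -0.3, -0.4]
opening: 0.0928
[-0.55290356 -0.49319938  1.82255116  0.01012469  1.82249909  0.62517715] 22.641747318371742
[ 0.11214973 -0.16912904  0.01090126]
[ 0.24059022 -0.38230404  0.14416589]
```

```bash
python3 -m pendant '[{"translation":[23,-34,0],"twist":[0,0,0],"grip":1},{"translation":[23,-34,0],"twist":[0,0,0],"grip":1},{"translation":[23,-34,0],"twist":[0,0,0],"grip":1},{"translation":[23,-34,0],"twist":[0,0,0],"grip":1},{"translation":[23,-34,0],"twist":[0,0,0],"grip":1},{"translation":[25,-40,0],"twist":[0,0,-0.05],"grip":1},{"translation":[25,-40,10],"twist":[0,0,-0.05],"grip":1},{"translation":[25,-40,20],"twist":[0,0,-0.05],"grip":1},{"translation":[25,-40,30],"twist":[0,0,-0.05],"grip":1},{"translation":[22,-40,30],"twist":[0,0,-0.05],"grip":1}]'
python3 - <<'E'
from h import *
s=robot.read_state();M=R.from_rotvec(s['orientation']).as_matrix();print(s['q'],np.degrees(np.arctan2(M[1,0],M[0,0])),M[:,2])
print(M.T@(np.array((.421,.298,.2))-s['tool_pos']))
k=K("wrist");p,d=robot.read_camera("wrist");np.savez("w1.npz",p=p,d=d,T=k[2])
cv2.imwrite("pics/w1.png",p[:,:,::-1]);print(proj([[.421,.298,.066]],k),k)
E
```

```text
t: 2.1
tool_pos: [0.3995, 0.2913, 0.2621]
orientation: [-2.962, -1.005, -0.014]
force: [0.9, -0.0, 0.3]
opening: 0.0932
[ 0.51705663 -0.18634143  1.72050785  0.01206795  1.59584079  1.43363826] 37.50116282536697 [ 0.00410497  0.01621238 -0.99986014]
[0.02031409 0.0084342  0.06230192]
[[330.08842595 199.98325695]] (array([[338.42827355,   0.        , 319.95562294],
       [  0.        , 338.42827355, 241.08594015],
       [  0.        ,   0.        ,   1.        ]]), array([-0.03714356,  0.        ,  0.        ,  0.        ,  0.        ]), array([[ 0.60817465,  0.76634344,  0.20698146,  0.45571222],
       [-0.79372885,  0.59065101,  0.14534747,  0.33333474],
       [-0.01086773, -0.25268381,  0.96748787,  0.42843321],
       [ 0.        ,  0.        ,  0.        ,  1.        ]]))
```

View pics/w1.png

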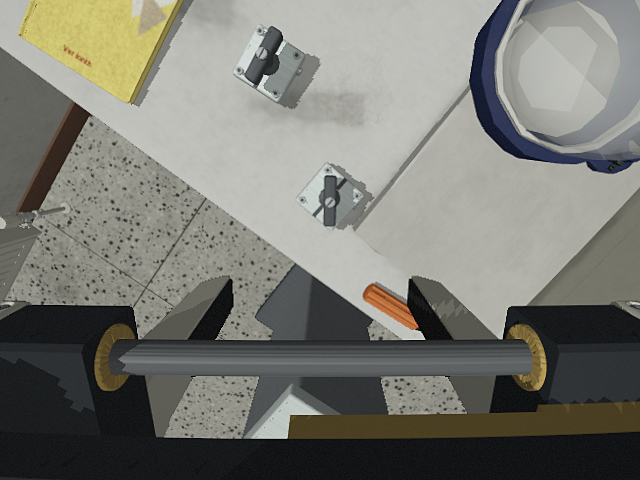

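The wrist view shows the bar upright at about (331,201), with the screw close to its predicted pixel (330,200). I'll refine from this picture.

Run:
```python
from h import *
z=np.load("w1.npz");p=z["p"];k=K("wrist");k=(k[0],k[1],z["T"])
c=p[150:240,280:385];cv2.imwrite("pics/w1c.png",cv2.resize(c,None,fx=7,fy=7,interpolation=cv2.INTER_CUBIC)[:,:,::-1])
```

```text
(no output)
```

View pics/w1c.png

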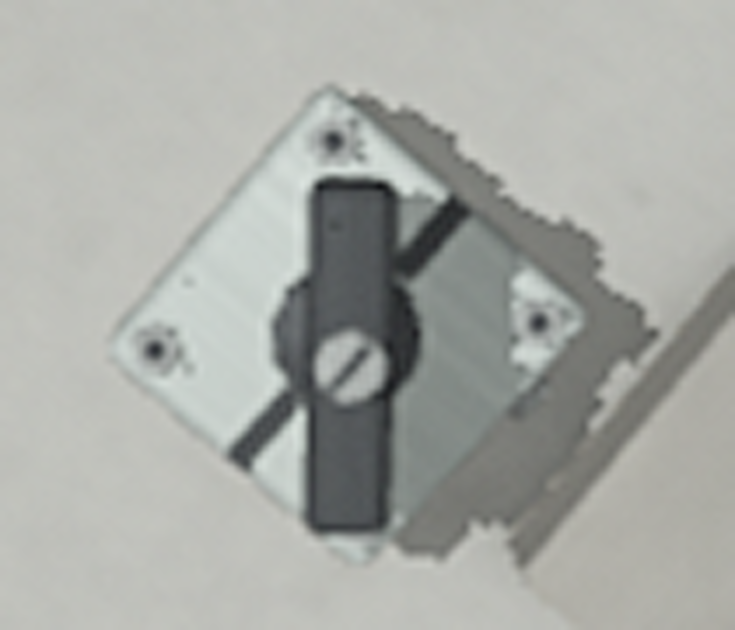

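The crop shows the screw at (351,367). The bar ends are at (352,190) and (347,531), and the groove ends at (462,204) and (238,460).

Run:
```python
from h import *
z=np.load("w1.npz");k=K("wrist");k=(k[0],k[1],z["T"])
f=lambda L:(np.array(L,float)+.5)/7-.5+[280,150]
ang=lambda P:np.degrees(np.arctan2(*(P[0]-P[1])[[1,0]]))
s=plane(f([(351,367)]),.066,k);b=plane(f([(352,183),(347,531)]),.062,k);g=plane(f([(462,204),(238,460)]),.026,k)
c=plane(f([(331,87),(585,318),(362,560),(112,340)]),.026,k)
print(s,b.mean(0),np.linalg.norm(b[0]-b[1]),ang(b),ang(g),c.mean(0))
st=robot.read_state();M=R.from_rotvec(st['orientation']).as_matrix();print(np.degrees(np.arctan2(M[1,0],M[0,0])),st['tool_pos'],M.T@(np.array((.421,.2985,.2))-st['tool_pos']))
print(R.from_matrix(M.T@np.array([[np.cos(a:=np.radians(37.3)),np.sin(a),0],[np.sin(a),-np.cos(a),0],[0,0,-1]]).T.T).as_rotvec())
```

```text
[[0.4190393  0.29698412 0.066     ]] [0.41934174 0.29743358 0.062     ] 0.05416917965042064 37.03401623572059 -3.432523243252956 [0.41974276 0.29742413 0.026     ]
37.84373822027982 [0.39611354 0.29531106 0.25640151] [0.02119594 0.01358317 0.05636368]
[-0.01479396 -0.00724245  0.00954377]
```

```bash
python3 -m pendant '[{"translation":[10,7,20],"twist":[-0.015,-0.007,0.01],"grip":-0.25},{"translation":[10,7,25],"twist":[0,0,0],"grip":-0.25},{"translation":[0,0,25],"twist":[0,0,0],"grip":-0.25},{"translation":[0,0,25],"twist":[0,0,0],"grip":-0.25},{"translation":[0,0,20],"twist":[0,0,0],"grip":-0.25},{"translation":[0,0,10],"twist":[0,0,0],"grip":-0.25},{"translation":[0,0,0],"twist":[0,0,0],"grip":-0.25},{"translation":[0,0,0],"twist":[0,0,0],"grip":-0.25},{"translation":[0,0,0],"twist":[0,0,0],"grip":-0.25},{"translation":[0,0,0],"twist":[0,0,0],"grip":-0.25}]'
cat > e.py <<'E'
from h import *
import sys
st=robot.read_state();M=R.from_rotvec(st['orientation']).as_matrix();a=np.radians(float(sys.argv[1]))
D=np.array([[np.cos(a),np.sin(a),0],[np.sin(a),-np.cos(a),0],[0,0,-1]])
print("pos",st['tool_pos'],"yaw",np.degrees(np.arctan2(M[1,0],M[0,0])),"to go mm",1e3*M.T@(np.array((.420,.2975,.041))-st['tool_pos']),"rot",R.from_matrix(M.T@D).as_rotvec(),"open",st['opening'],"F",st['force'],"T",st['wrist_torque'],st['q'])
E
python3 e.py 37.1
```

```text
t: 3.15
tool_pos: [0.4172, 0.2994, 0.1239]
orientation: [2.971, 1.015, -0.01]
force: [0.2, 0.2, -0.8]
opening: 0.0346
pos [0.41720928 0.2994358  0.12389699] yaw 37.723826721661254 to go mm [ 1.57240661  3.28269181 82.88665449] rot [-0.00049491  0.00663148  0.01088603] open 0.034552497636133266 F [ 0.235064    0.23660079 -0.84633389] T [-0.05039779  0.00987604 -0.05368161] [ 5.22921151e-01 -3.10112097e-02  1.83092403e+00 -3.78516431e-04
  1.34831948e+00  1.43539900e+00]
```

```bash
python3 -m pendant '[{"translation":[1.6,3.3,0],"twist":[0,0.0066,0.011],"grip":-0.25},{"translation":[0,0,10],"twist":[0,0,0],"grip":-0.25},{"translation":[0,0,15],"twist":[0,0,0],"grip":-0.25},{"translation":[0,0,10],"twist":[0,0,0],"grip":-0.25},{"translation":[0,0,0],"twist":[0,0,0],"grip":-0.25},{"translation":[0,0,0],"twist":[0,0,0],"grip":-0.25},{"translation":[0,0,0],"twist":[0,0,0],"grip":-0.25},{"translation":[0,0,0],"twist":[0,0,0],"grip":-0.25},{"translation":[0,0,0],"twist":[0,0,0],"grip":-0.25},{"translation":[0,0,0],"twist":[0,0,0],"grip":-0.25}]'
python3 e.py 37.1
```

```text
t: 4.15
tool_pos: [0.4235, 0.299, 0.0907]
orientation: [-2.977, -0.996, -0.012]
force: [-0.8, -0.6, -0.4]
opening: 0.0346
pos [0.42350953 0.29897278 0.09068465] yaw 37.0048996581115 to go mm [-4.06968852 -0.95643918 49.65454231] rot [ 0.00041425 -0.00766207 -0.00166137] open 0.03464892392614294 F [-0.75068834 -0.5502992  -0.41738639] T [-0.00021437 -0.04610954 -0.01394811] [5.15342908e-01 2.84037670e-03 1.86145819e+00 6.20717748e-04
 1.26964381e+00 1.44010161e+00]
```

```bash
python3 -m pendant '[{"translation":[-4,-1,10],"twist":[0,-0.0077,0],"grip":-0.25},{"translation":[0,0,10],"twist":[0,0,0],"grip":-0.25},{"translation":[0,0,10],"twist":[0,0,0],"grip":-0.25},{"translation":[0,0,8],"twist":[0,0,0],"grip":-0.25},{"translation":[0,0,4],"twist":[0,0,0],"grip":-0.25},{"translation":[0,0,2],"twist":[0,0,0],"grip":-0.25},{"translation":[0,0,0],"twist":[0,0,0],"grip":-0.25},{"translation":[0,0,0],"twist":[0,0,0],"grip":-0.25},{"translation":[0,0,0],"twist":[0,0,0],"grip":-0.25},{"translation":[0,0,0],"twist":[0,0,0],"grip":-0.25}]'
python3 e.py 37.1
```

```text
t: 5.15
tool_pos: [0.4191, 0.2971, 0.0423]
orientation: [2.978, 0.997, -0.002]
force: [0.5, -0.6, -0.2]
opening: 0.0352
pos [0.41914589 0.29709625 0.04231641] yaw 37.00732687988176 to go mm [0.92692207 0.19127121 1.31517536] rot [ 0.00031018  0.00139826 -0.00161723] open 0.03517981560965625 F [ 0.47934994 -0.61556548 -0.16642719] T [-0.01028625 -0.03905886  0.05177869] [ 5.17153951e-01  6.22041080e-02  1.89724645e+00 -5.27281545e-04
  1.18348861e+00  1.44224984e+00]
```

```bash
python3 -m pendant '[{"translation":[1,0,1],"twist":[0,0,0],"grip":-0.25},{"translation":[0,0,0],"twist":[0,0,0],"grip":-1},{"translation":[0,0,0],"twist":[0,0,0],"grip":-1},{"translation":[0,0,0],"twist":[0,0,0],"grip":-1},{"translation":[0,0,0],"twist":[0,0,0],"grip":-1},{"translation":[0,0,0],"twist":[0,0,0],"grip":-1},{"translation":[0,0,0],"twist":[0,0,0],"grip":-1},{"translation":[0,0,0],"twist":[0,0,0],"grip":-1},{"translation":[0,0,0],"twist":[0,0,0],"grip":-1},{"translation":[0,0,0],"twist":[0,0,0],"grip":-1}]' 25
python3 e.py 37.1
```

```text
t: 6.15
tool_pos: [0.4212, 0.2975, 0.0422]
orientation: [2.978, 0.996, 0.001]
force: [2.3, -1.3, -0.5]
opening: 0.014
pos [0.42118583 0.29753563 0.04221603] yaw 36.97503294161334 to go mm [-0.96930873 -0.68657639  1.21459483] rot [ 0.0014863  -0.00042948 -0.00218141] open 0.01396563311800992 F [ 2.29878417 -1.26493133 -0.48687826] T [-0.15200063 -0.11893936  0.00394974] [ 5.16616910e-01  6.55526716e-02  1.89394197e+00 -1.53291269e-03
  1.18148017e+00  1.44265888e+00]
```

```bash
python3 -m pendant '[{"translation":[0,0,0],"twist":[0,0,0.06],"grip":-1},{"translation":[0,0,0],"twist":[0,0,0.06],"grip":-1},{"translation":[0,0,0],"twist":[0,0,0.06],"grip":-1},{"translation":[0,0,0],"twist":[0,0,0.06],"grip":-1},{"translation":[0,0,0],"twist":[0,0,0.06],"grip":-1},{"translation":[0,0,0],"twist":[0,0,0.06],"grip":-1},{"translation":[0,0,0],"twist":[0,0,0.06],"grip":-1},{"translation":[0,0,0],"twist":[0,0,0.06],"grip":-1},{"translation":[0,0,0],"twist":[0,0,0.06],"grip":-1},{"translation":[0,0,0],"twist":[0,0,0],"grip":-1}]'
python3 e.py -3.4
```

```text
t: 7.15
tool_pos: [0.4214, 0.297, 0.0422]
orientation: [3.136, 0.134, 0.003]
force: [0.9, -1.7, -0.8]
opening: 0.0139
pos [0.42137026 0.2970304  0.04218615] yaw 4.910796755369245 to go mm [-1.3270042  -0.58818411  1.18244872] rot [ 0.00241742 -0.00184537  0.14504854] open 0.013880272209099001 F [ 0.87354168 -1.66110386 -0.77035736] T [-0.12068121 -0.1488691   0.00130794] [ 0.51675065  0.06554815  1.8940105  -0.00324812  1.18158648  2.00307137]
```

```bash
python3 -m pendant '[{"translation":[0,0,0],"twist":[0,0,0.03],"grip":-1},{"translation":[0,0,0],"twist":[0,0,0.03],"grip":-1},{"translation":[0,0,0],"twist":[0,0,0.03],"grip":-1},{"translation":[0,0,0],"twist":[0,0,0.02],"grip":-1},{"translation":[0,0,0],"twist":[0,0,0.01],"grip":-1},{"translation":[0,0,0],"twist":[0,0,0.01],"grip":-1},{"translation":[0,0,0],"twist":[0,0,0.01],"grip":-1},{"translation":[0,0,0],"twist":[0,0,0.01],"grip":-1},{"translation":[0,0,0],"twist":[0,0,0.01],"grip":-1},{"translation":[0,0,0],"twist":[0,0,0.01],"grip":-1}]'
python3 e.py -3.4
```

```text
t: 8.15
tool_pos: [0.4214, 0.2969, 0.0422]
orientation: [3.136, -0.137, 0.004]
force: [1.5, -1.6, 0.7]
opening: 0.0137
pos [0.42143427 0.29687977 0.04220707] yaw -5.016065515969428 to go mm [-1.48595438 -0.4957251   1.2020893 ] rot [ 0.00275397 -0.00240959 -0.02820896] open 0.013715754269376452 F [ 1.54347126 -1.63561515  0.66447476] T [-0.12281754 -0.12623159  0.49917314] [ 0.5168927   0.06546949  1.89405185 -0.00392236  1.18160523  2.17672667]
```

```bash
python3 -m pendant '[{"translation":[0,0,0],"twist":[0,0,0.01],"grip":-1},{"translation":[0,0,0],"twist":[0,0,0.01],"grip":-1},{"translation":[0,0,0],"twist":[0,0,0.01],"grip":-1},{"translation":[0,0,0],"twist":[0,0,0.01],"grip":-1},{"translation":[0,0,0],"twist":[0,0,0.01],"grip":-1},{"translation":[0,0,0],"twist":[0,0,0.01],"grip":-1},{"translation":[0,0,0],"twist":[0,0,0.01],"grip":-1},{"translation":[0,0,0],"twist":[0,0,0.01],"grip":-1},{"translation":[0,0,0],"twist":[0,0,0.01],"grip":-1},{"translation":[0,0,0],"twist":[0,0,0.01],"grip":-1}]'
python3 e.py -3.4
```

```text
t: 9.15
tool_pos: [0.4213, 0.2968, 0.0422]
orientation: [3.123, -0.306, 0.004]
force: [0.2, -1.4, 0.4]
opening: 0.015
pos [0.42133451 0.29680071 0.0422253 ] yaw -11.176551181005358 to go mm [-1.44825826 -0.43101591  1.2198609 ] rot [ 0.00318692 -0.00266371 -0.13573053] open 0.014957893552663585 F [ 0.17333027 -1.43967294  0.37350754] T [-0.24603151 -0.19205053  0.7077461 ] [ 0.51723432  0.06541057  1.89407785 -0.00447927  1.181893    2.28480055]
```

The torque rose to 0.5–0.7 N m, well under the screw's 2.5. Past the stop the pads began slipping round the bar, as the opening growing to 15 mm shows. I'll release, lift and look.

```bash
python3 -m pendant '[{"translation":[0,0,0],"twist":[0,0,-0.06],"grip":-1},{"translation":[0,0,0],"twist":[0,0,-0.04],"grip":-1},{"translation":[0,0,0],"twist":[0,0,0],"grip":-0.25},{"translation":[0,0,0],"twist":[0,0,0],"grip":-0.25},{"translation":[0,0,0],"twist":[0,0,0],"grip":-0.25},{"translation":[0,0,0],"twist":[0,0,0],"grip":-0.25},{"translation":[0,0,-15],"twist":[0,0,0],"grip":-0.25},{"translation":[0,0,-30],"twist":[0,0,0],"grip":-0.25},{"translation":[-5,0,-40],"twist":[0,0,0],"grip":-0.25},{"translation":[-10,0,-40],"twist":[0,0,0],"grip":-0.25}]'
python3 -m pendant '[{"translation":[-10,0,-40],"twist":[0,0,0],"grip":-0.25},{"translation":[-15,0,-20],"twist":[0,0,0],"grip":-0.25},{"translation":[0,0,0],"twist":[0,0,0],"grip":-0.25},{"translation":[0,0,0],"twist":[0,0,0],"grip":-0.25},{"translation":[0,0,0],"twist":[0,0,0],"grip":-0.25},{"translation":[0,0,0],"twist":[0,0,0],"grip":-0.25},{"translation":[0,0,0],"twist":[0,0,0],"grip":-0.25},{"translation":[0,0,0],"twist":[0,0,0],"grip":-0.25},{"translation":[0,0,0],"twist":[0,0,0],"grip":-0.25},{"translation":[0,0,0],"twist":[0,0,0],"grip":-0.25}]'
python3 - <<'E'
from h import *
k=K("wrist");p,d=robot.read_camera("wrist");np.savez("w2.npz",p=p,T=k[2])
u,v=proj([[.420,.2975,.06]],k)[0].astype(int);u0=max(u-52,0);v0=max(v-45,0);print(u,v,u0,v0)
cv2.imwrite("pics/w2c.png",cv2.resize(p[v0:v0+90,u0:u0+105],None,fx=7,fy=7,interpolation=cv2.INTER_CUBIC)[:,:,::-1])
E
```

```text
t: 10.15
tool_pos: [0.4018, 0.2967, 0.1667]
orientation: [3.129, -0.16, -0.015]
force: [0.4, -0.0, -0.1]
opening: 0.0347
t: 11.15
tool_pos: [0.3781, 0.2999, 0.2356]
orientation: [3.133, -0.163, -0.006]
force: [1.0, -0.4, 0.4]
opening: 0.0348
317 178 265 133
```

View pics/w2c.png

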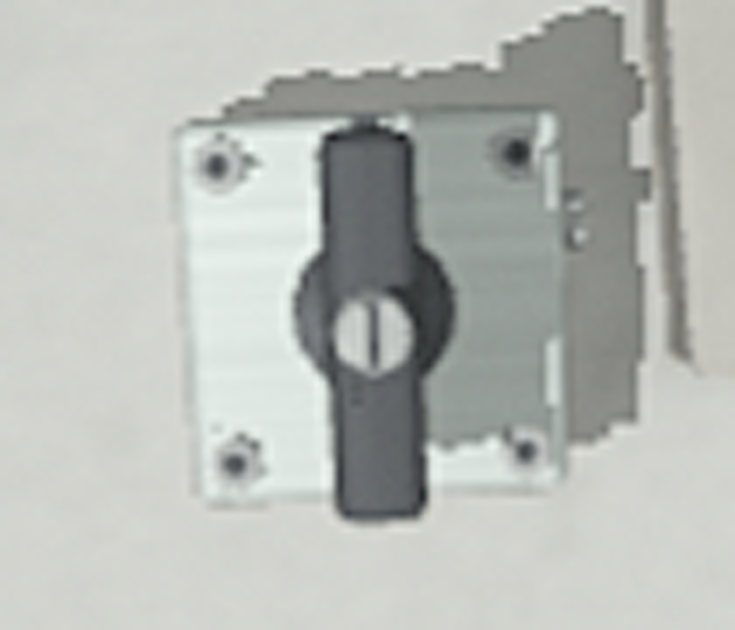

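The bar runs from (367,142) to (382,512), close to parallel with the block's sides, and the slot at (373,305)–(376,365) still lies along the block axis. I'll put numbers on it.

Run:
```python
from h import *
z=np.load("w2.npz");k=K("wrist");k=(k[0],k[1],z["T"])
f=lambda L:(np.array(L,float)+.5)/7-.5+[265,133]
ang=lambda L,h:round(float((lambda P:np.degrees(np.arctan2(*(P[0]-P[1])[[1,0]])))(plane(f(L),h,k))),1)
print("bar L,R",ang([(322,150),(337,500)],.062),ang([(412,150),(427,500)],.062),"block L,R",ang([(180,130),(203,500)],.026),ang([(556,115),(563,485)],.026),"holes L,R",ang([(217,164),(235,463)],.026),ang([(516,152),(526,452)],.026),"slot",ang([(373,305),(376,365)],.066))
# automatic: bar sides by dark-run edges per row
g=cv2.resize(cv2.cvtColor(z["p"],cv2.COLOR_RGB2GRAY)[133:223,265:370],None,fx=7,fy=7,interpolation=cv2.INTER_CUBIC).astype(float)
for a,b in((330,(0)),):
    mids=[]
    for r in list(range(155,235,5))+list(range(395,500,5)):
        row=g[r,290:460]<105;i=np.flatnonzero(row)
        if len(i):mids.append((290+(i[0]+i[-1])/2,r))
    l=cv2.fitLine(np.array(mids,np.float32),cv2.DIST_HUBER,0,.01,.01).ravel();print("auto",ang([(l[2]-l[0]*150,l[3]-l[1]*150),(l[2]+l[0]*150,l[3]+l[1]*150)],.062))
```

```text
bar L,R -3.9 -3.3 block L,R -3.6 -3.9 holes L,R -3.5 -3.3 slot -3.2
auto -3.5
```

```bash
python3 -c "
from plant import robot
print(robot.close_job(),robot.read_state()['t'])"
```

```text
the job is handed in; nothing more can be done
the job is handed in; nothing more can be done
```

I turned the jam nut on the unlocked jack (at about x 0.420, y 0.2975) about 0.71 rad clockwise until it met its stop, then let go. The arm was lifted clear and the job handed in at about 11 s.

- **Bar and groove:** in the last wrist picture the bar lies at −3.3° to −3.9° (line fit −3.5°). The block's sides and holes lie at −3.3° to −3.9°, and the groove measured −3.4° before the turn. They agree to within about half a degree.
- **Adjusting screw:** its slot reads −3.2°, still along the groove as it was before, so the setting looks kept. The slot is short, so this reading is good only to a few degrees. The wrist moment read 0.5 and 0.7 N m after the two pushes against the stop, well under the 2.5 N m at which the screw yields.
- **One thing not as planned:** at the stop I pushed on longer than needed, and the pads slipped about 6–8° round the bar. I turned back about 0.1 rad before opening, and the picture taken afterwards shows the nut stayed home.

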